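# Slide the microscope-slide tray home into its hooded bay

### The arm

A 6-joint arm with a two-finger parallel gripper is mounted at the origin on a cart in front of the work surface, level with it; the furniture and walls round the work are solid. World frame = base frame: x ahead of the robot, y to its left, z up, the work surface at z = 0. Lengths are in m, angles in rad, forces in N, time in s.
With the tool pointing down it reaches from about 0.3 to 0.775 m from the base axis. Payload 14.6 kg.
Tool frame: the origin (TCP) lies at the very end of the fingers, on their centre line; the grasp point (between the pads) lies 19 mm behind it; z points along the fingers, y is the line along which they close (so a half turn about z gives the same grasp; the last joint's range is limited). The gripper opens to 94 mm and grips with 3 to 60 N. Pads are 16 mm wide; open, the fingers measure 119 mm over their backs; the gripper's body (75 mm by 177 mm) begins 78 mm behind the grasp point.
Start: joints at [-1.352, 0.3, 1.521, -0, 1.321, -0.067], TCP at [0.155, -0.528, 0.205] pointing down, gripper open.
Joint ranges: [-3.03, 3.03], [-0.79, 2.21], [0.23, 2.52], [-1.04, 4.18], [0, 3.07], [-2.55, 2.55]. Speed limits (rad/s): [2.22, 2.22, 2.57, 3.14, 3.14, 3.14].

### API

Orientations are given as [roll, pitch, yaw] about the fixed x, y, z axes, in that order (R = Rz(yaw) Ry(pitch) Rx(roll)).
In Python, from station import ctrl gives the robot as it stands.
- The arm moves only by the shell command python3 -m pendant 'ROWS' [OPENING] [FORCE]. ROWS is JSON, a list of rows, each a list of 2 entries, a list of its own where there are three numbers: the shift along the world's x, y, z in cm, then the turn about the world's z in rad. A call has 1 to 20 rows; each row shifts and turns the commanded pose from where the row before left it; what a row does not reach is not made up. A row lasts 1/12 s, in which the tool goes at most 41.7 mm and 7.16 degrees, less where a joint would pass 70% of its speed; a pose out of reach is approached as far as the arm can. A call is refused whole if a number of a shift passes 4.17 or a number of a turn 0.125, either way. A call with a gripper value outside its range is refused whole. OPENING is the opening, from 0 (shut) to 1 (fully open), set as the call begins (- or left out, the last holds). The fingers move at their own pace and stop on an object; FORCE is the grip in N (left out, the last holds). Time passes only in rows, so rows that do not move let the fingers close. It gives the time, the measured TCP pose, the force, the opening and the grip force at its end, in the units of the state.
- ctrl.get_obs(): the state, without advancing time (a new reading comes with each control period).
- ctrl.camera(name): name is "side" or "top" or "wrist"; returns a dict with "color" (420x560x3 uint8, red, green, blue), "intrinsics" (3x3 intrinsics, pixels), "k1" (the pictures are not rectified: a ray, as slopes to the right and down, at radius r is drawn at 1 + k1 r^2 times it, then the intrinsics apply), "camera_from_world" (4x4, takes a point from world to camera coordinates). Camera axes: x right, y down, z forward; pixel columns grow to the right and rows downward; lengths in m; the calibration is good to about 2 mm. A picture is of the moment at which its call begins. There is no depth.
- ctrl.hand_in(): hands the job in; it is judged then, once.
The state is a dict: "time_s": time; "qpos": joint angles; "joint_vel": joint speeds; "tau": joint torques, N m; "ee_pos": TCP position; "eef_rot": TCP orientation; "force": force on the tool from outside, world axes, zero at the start; "moment": the same for the moment, N m; "grip_width": finger opening in m; "grip_force": force on a finger pad.
Only numpy, scipy, OpenCV 4.12 (cv2) and the standard library are available. Lean on these libraries where they do the work, as an engineer would, in place of code of your own. Each camera call takes 0.05 s, during which the arm holds its last target. There are 200 camera calls.

### The job

Take the slide tray by its upright grip and put its nose into the mouth of the low grey hood, keeping right. Part-way in, ease the tray left until it just touches the guide wall hidden inside, and slide it on along that wall, gently and without ever forcing it, until it has pushed the plunger at the back fully in and its front wall is flush with the hood's front. Leave it resting flat there, let go, and do not disturb the mug and the two small bottles.

Things in the scene. Friction and masses are not known exactly. Their poses are not given: they have to be found in the camera images.
- hood: Low grey metal hood, fixed to the table, 130 long, 164 wide, 46 high, no floor (the tray slides on the table). Open only at the front, roughly facing the robot; mouth 152 wide (y -76 to 76), 28 high. Origin: middle of the mouth's lower edge; x into the bay, y left as seen looking in, z up. A hidden guide inside is set sideways by an unknown d, -20 to +20 along y; it stays put unless forced hard.
- bay_wall (a point): Fixed point of the hood where the guide's left wall would start if d were 0 (hood frame: 15 deep, y +46.5, 17 up). The real wall's face is at y = 46.5 + d (26.5 to 66.5); it is rigid, straight along the hood's x, and runs from 15 deep to the back. d is not given: feel for the wall with the tray's left side. More than 25 N on the hood or anything in it is forcing.
- bay_pocket (a point): Fixed point of the hood where the guide's right block would start if d were 0 (hood frame: 50 deep, y -46.5, 17 up). The rigid block's face is really at y = -46.5 + d; it runs from 50 deep to the back and its front end is square. Beyond 50 deep the bay is thus a pocket 93 wide: a 90 wide tray on the left wall clears the block by 3, and one elsewhere runs into it. Rigid end stops lie 101 deep.
- tray_mid (a point): Middle of the shallow aluminium slide tray, loose: 100 long (x), 90 wide (y), about 0.18 kg, three glass slides fixed in it. Point 7 above the underside; x to the nose (goes in first, 50 ahead), y left, z up. Side rims and nose 14 high, front wall (x -50 to -44) 18 high. Home: x along the hood's x, nose at the end stops, this point 51 deep in the hood, front wall flush within about 1.
- tray_grip (a point): Grip point on the tray's upright black grip fin, 73 behind tray_mid on the centre line, 42 above the underside, axes as the tray's. Fin 14 thick (along the tray's y), 30 long (x), top 58 and lower edge 8 above the underside; it stands 8 clear of the front wall, outside the hood when home. Pinch it from above, fingers closing along the tray's y.
- plunger (a joint): Travel of the plunger at the back of the guide, in m: 0 to 0.003 at the start, about 0.013 when the tray is home. The tray meets it when its nose is 88 to 91 deep; it resists with about 4 N all the way, has no spring and stays where it is pushed.
- mug: Stoneware mug, 72 x 102 x 89 high, bystander behind the tray, right of the hood, origin under its centre; leave alone.
- stain_bottle: Small dark purple bottle with white cap, 32 across, 75 high, bystander farther back, right of the hood, origin under its centre; leave alone.
- oil_bottle: Small brown bottle with black cap, 28 across, 62 high, bystander farther back, right of the hood, origin under its centre; leave alone.

How it is judged:
On the way, in this order (a step that is already met when the one before it is completed fails the run):
1. the tray's nose is at least 15 mm inside the mouth (x of tray_mid in the frame of hood between -0.035 and 0.03 m and y of tray_mid in the frame of hood between -0.035 and 0.035 m and height (world z) of tray_mid below 0.03 m), for 0.05 s.
2. the tray is home: plunger in, front wall flush (value of joint plunger above 0.01 m and x of tray_mid in the frame of hood between 0.046 and 0.056 m and angle between the x axis of tray_mid and the x axis of hood, either way round below 0.08 rad and angle between tray_mid's own z axis and vertical below 0.08 rad), for 0.2 s.
At the end, for the whole second after the job is handed in: The tray rests flat on the table in the bay (within 0.08 rad of level and of the hood's direction), its middle 46 to 56 mm deep in the hood (front wall flush within 5 mm), the plunger pushed in beyond 10 mm, tray at rest and released (all of step 2 and height (world z) of tray_mid below 0.011 m and linear speed of tray below 0.01 m/s); the robot touches nothing.
It fails at once if something presses on the hood or what is in it with more than 25 N (contact force between hood and anything else above 25 N).
It fails at once if the tray is tipped by more than 0.5 rad (angle between tray_mid's own z axis and vertical above 0.5 rad).
It fails at once if the mug is moved by more than 20 mm (distance of mug from where it was at the start of the episode above 0.02 m).
It fails at once if the purple bottle is moved by more than 20 mm (distance of stain_bottle from where it was at the start of the episode above 0.02 m).
It fails at once if the brown bottle is moved by more than 20 mm (distance of oil_bottle from where it was at the start of the episode above 0.02 m).
It also fails if it takes over 58 s, if anything falls off the work surface, if the arm or the gripper's body presses on something with over 40 N, if the wrist force passes 120 N, or if a joint passes its speed limit or range.

## Working session

There is one attempt and no reset: what is moved stays moved. The work goes in short steps, Python scripts to look and compute and a shell command to move; the robot and the scene stay as the last step left them, time stands still between calls to the robot, and variables do not carry over. Pictures are saved under pics/ and viewed, at most 10 in all, crops included, and the job is handed in when it is done.

```bash
mkdir -p pics
cat > h.py <<'E'
import numpy as np, cv2
from station import ctrl
def cam(n,save=None):
    c=ctrl.camera(n)
    if save: cv2.imwrite('pics/'+save,c['color'][:,:,::-1])
    return c
def ray(c,u,v):
    K=np.array(c['intrinsics']);d=np.array([(u-K[0,2])/K[0,0],(v-K[1,2])/K[1,1]])
    s=d.copy()
    for _ in range(20): s=d/(1+c['k1']*(s@s))
    T=np.array(c['camera_from_world']);R=T[:3,:3]
    return -R.T@T[:3,3], R.T@np.array([s[0],s[1],1])
def plane(c,u,v,z):
    o,d=ray(c,u,v);return o+d*(z-o[2])/d[2]
E
python3 - <<'E'
from h import *
import numpy as np
a=cam('top','top0.png');b=cam('side','side0.png')
for c in(a,b):print(ray(c,280,210),c['k1'])
o=ctrl.get_obs();print(o)
E
```

```text
(array([0.43407411, 0.07418375, 0.93058945]), array([ 0.19748394, -0.03008495, -0.98011989])) -0.1496109664494438
(array([0.18873603, 0.2043765 , 0.78558645]), array([ 0.48564717, -0.13763964, -0.86347401])) -0.026451236521606712
{'time_s': 0.1, 'qpos': array([-1.35157429e+00,  3.00362701e-01,  1.52145201e+00,  2.65265345e-05,
        1.32070036e+00, -6.66054725e-02]), 'joint_vel': array([ 0.00154571, -0.00078157, -0.00098544,  0.00085651, -0.00271105,
       -0.00109718]), 'tau': array([ 1.63886365e-03, -5.32636642e+01, -3.53280473e+01,  7.09598651e-02,
        2.34492804e-02, -6.31534726e-05]), 'ee_pos': array([ 0.15502924, -0.5274832 ,  0.20500039]), 'eef_rot': array([-3.14067399e+00, -8.70308199e-05,  2.85820891e-01]), 'force': array([ 0.02960866,  0.35810509, -0.27335683]), 'moment': array([-0.05441707, -0.01293943,  0.0365987 ]), 'grip_force': 0.0, 'grip_width': 0.09358547832977145}
```

View pics/top0.png

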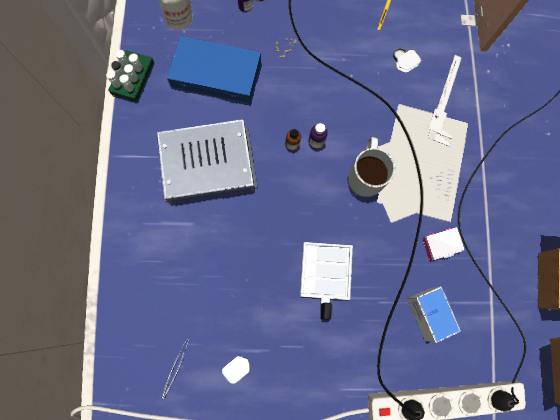

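View pics/side0.png

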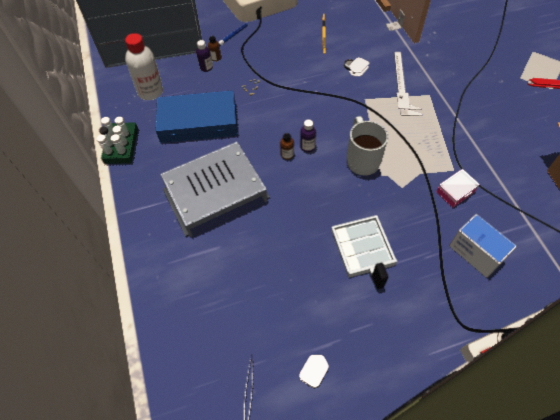

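The top view shows the hood at about (207,160) with its mouth toward the image bottom, the tray at (327,271) with its grip at (326,309), the mug at (372,172) and the bottles at (293,138) and (319,133). I'll enlarge the crops to pick corners.

Run:
```python
import cv2,numpy as np
a=cv2.imread('pics/top0.png')
l=cv2.resize(a[110:210,150:260],None,fx=3.6,fy=3.6,interpolation=cv2.INTER_CUBIC)
r=cv2.resize(a[235:325,290:365],None,fx=4,fy=4,interpolation=cv2.INTER_CUBIC)
H=max(l.shape[0],r.shape[0]);p=lambda i:cv2.copyMakeBorder(i,0,H-i.shape[0],0,0,0)
o=np.hstack([p(l),p(r)]);cv2.imwrite('pics/crop.png',o);print(l.shape,r.shape)
```

```text
(360, 396, 3) (360, 300, 3)
```

View pics/crop.png

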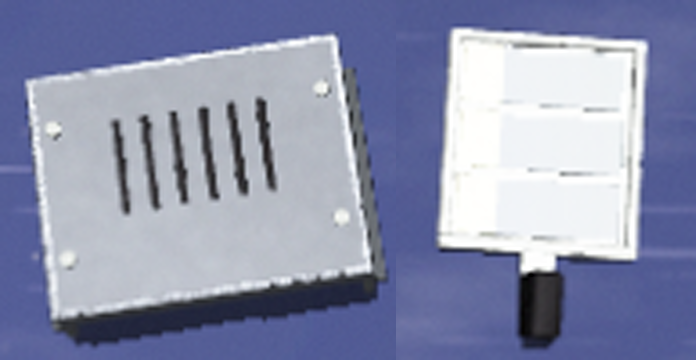

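The crop shows the hood's top corners at about (27,80), (337,36), (372,272) and (53,320). The tray's corners are at (453,30), (648,43), (636,258) and (438,246), with the fin at about (541,305).

Run:
```python
from h import *
c=ctrl.camera('top')
f=lambda u,v:(150+(u+.5)/3.6-.5,110+(v+.5)/3.6-.5)
g=lambda u,v:(290+(u-396+.5)/4-.5,235+(v+.5)/4-.5)
BL,BR,FR,FL=[plane(c,*f(*p),.046)[:2] for p in[(27,80),(337,36),(372,272),(53,320)]]
def ana(BL,BR,FR,FL,n):
    d=(BL+BR-FL-FR)/2; l=(BL+FL-BR-FR)/2
    print(n,'front mid',(FL+FR)/2,'back',(BL+BR)/2,'len',np.linalg.norm(d),'wid',np.linalg.norm(l),'yaw',np.arctan2(d[1],d[0]),np.arctan2(-l[0],l[1]))
ana(BL,BR,FR,FL,'hood')
T=[plane(c,*g(*p),z)[:2] for p,z in[((453,30),.014),((648,43),.014),((636,258),.018),((438,246),.018)]]
ana(*T,'tray');print('mid',sum(T)/4)
print('fin top',plane(c,*g(543,274),.058),plane(c,*g(541,335),.058))
for n,p,z in[('mug',(372,172),.089),('oil',(293,133),.062),('st',(320,128),.075)]:print(n,plane(c,*p,z))
```

```text
hood front mid [0.64327354 0.17669219] back [0.77011106 0.19829858] len 0.1286646449609872 wid 0.1626139269899167 yaw 0.16872743181384264 0.1685443809142284
tray front mid [ 0.45832193 -0.03718642] back [ 0.55706062 -0.04393503] len 0.09896904272623974 wid 0.09018454698969576 yaw -0.06824206281182153 -0.04880013765088318
mid [ 0.50769127 -0.04056073]
fin top [ 0.44792449 -0.03480761  0.058     ] [ 0.42189482 -0.0340067   0.058     ]
mug [ 0.67477455 -0.11205997  0.089     ]
oil [0.75306714 0.02559931 0.062     ]
st [ 0.75912767 -0.02250314  0.075     ]
```

```bash
python3 -m pendant '[[[1.75,3.07,0],-0.0215],[[1.75,3.07,0],-0.0215],[[1.75,3.07,0],-0.0215],[[1.75,3.07,0],-0.0215],[[1.75,3.07,0],-0.0215],[[1.75,3.07,0],-0.0215],[[1.75,3.07,0],-0.0215],[[1.75,3.07,0],-0.0215],[[1.75,3.07,0],-0.0215],[[1.75,3.07,0],-0.0215],[[1.75,3.07,0],-0.0215],[[1.75,3.07,0],-0.0215],[[1.75,3.07,0],-0.0215],[[1.75,3.07,0],-0.0215],[[1.75,3.07,0],-0.0215],[[1.75,3.07,0],-0.0215],[[0,0,-2],0],[[0,0,-2],0],[[0,0,-2],0],[[0,0,0],0]]' 0.6
python3 - <<'E'
from h import *
c=cam('wrist','w1.png');print(ray(c,280,210))
E
```

```text
time_s: 1.82
ee_pos: [0.4334, -0.036, 0.1423]
eef_rot: [-3.141, 0.005, -0.058]
force: [0.3, 0.1, 0.3]
grip_width: 0.0562
grip_force: 0.0
(array([ 0.50913266, -0.04079101,  0.32060471]), array([-0.27098436,  0.00713951, -0.96262231]))
```

View pics/w1.png

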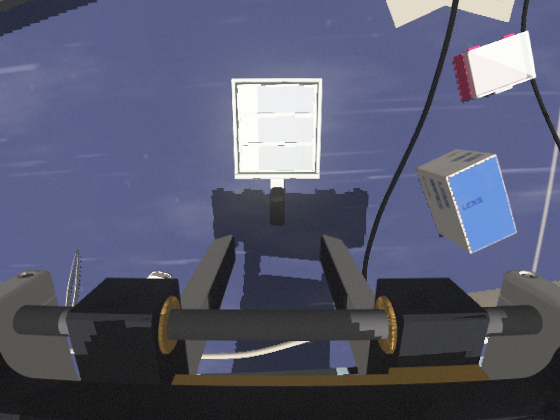

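The wrist view shows the tray square to the gripper, with corners at about (232,79), (322,79), (320,179) and (234,179). The fin is at (277,205), centred between the fingers.

Run:
```python
from h import *
c=ctrl.camera('wrist')
P=[plane(c,u,v,z)[:2] for u,v,z in[(232.5,79,.014),(321.5,79,.014),(320.5,179,.018),(234.5,179,.018)]]
d=(P[0]+P[1]-P[2]-P[3])/2;l=P[0]+P[3]-P[1]-P[2];m=sum(P)/4;y=np.arctan2(d[1],d[0])
print(P,np.linalg.norm(d),y,np.arctan2(-l[0],l[1]),'mid',m,'grip',m-.073*np.array([np.cos(y),np.sin(y)]))
print(plane(c,277.5,188,.058),plane(c,277.5,224,.05))
```

```text
[array([5.60346643e-01, 4.80520696e-04]), array([ 0.55517545, -0.08737329]), array([ 0.45584208, -0.08341188]), array([0.46114443, 0.00713427])] 0.0994095845007359 -0.05341640947136474 -0.05864091295796786 mid [ 0.50812715 -0.0407926 ] grip [ 0.43523127 -0.03689505]
[ 0.45679195 -0.03803375  0.058     ] [ 0.41926906 -0.03584351  0.05      ]
```

```bash
python3 -m pendant '[[[0.15,-0.07,-1],0],[[0,0,-2],0],[[0,0,-2],0],[[0,0,-2],0],[[0,0,-2],0],[[0,0,-1.5],0],[[0,0,-1],0],[[0,0,-0.4],0],[[0,0,0],0],[[0,0,0],0]]'
python3 -m pendant '[[[0,0,0],0],[[0,0,0],0],[[0,0,0],0],[[0,0,0],0],[[0,0,0],0],[[0,0,0],0],[[0,0,0],0],[[0,0,0],0],[[0,0,0],0],[[0,0,0],0]]' 0 40
```

```text
time_s: 2.75
ee_pos: [0.4371, -0.0373, 0.0271]
eef_rot: [3.141, -0.001, -0.058]
force: [-0.0, 0.2, 0.3]
grip_width: 0.0565
grip_force: 0.0
time_s: 3.58
ee_pos: [0.4366, -0.0372, 0.0265]
eef_rot: [-3.142, -0.0, -0.058]
force: [-0.7, 0.6, 1.6]
grip_width: 0.0139
grip_force: 40.0
```

```bash
python3 -m pendant '[[[0.48,1.04,0],0.0141],[[0.48,1.04,0],0.0141],[[0.48,1.04,0],0.0141],[[0.48,1.04,0],0.0141],[[0.48,1.04,0],0.0141],[[0.48,1.04,0],0.0141],[[0.48,1.04,0],0.0141],[[0.48,1.04,0],0.0141],[[0.48,1.04,0],0.0141],[[0.48,1.04,0],0.0141],[[0.48,1.04,0],0.0141],[[0.48,1.04,0],0.0141],[[0.48,1.04,0],0.0141],[[0.48,1.04,0],0.0141],[[0.48,1.04,0],0.0141],[[0.48,1.04,0],0.0141],[[0,0,0],0],[[0,0,0],0],[[0,0,0],0]]'
python3 - <<'E'
from h import *
a=cam('top');b=cam('wrist')
p=cv2.resize(a['color'][110:290,150:330],None,fx=2.2,fy=2.2,interpolation=cv2.INTER_CUBIC)
q=cv2.resize(b['color'][:270,80:480],(400,270))
q=cv2.copyMakeBorder(q,0,p.shape[0]-270,0,0,0)
cv2.imwrite('pics/c2.png',np.hstack([p,q])[:,:,::-1])
E
```

```text
time_s: 5.17
ee_pos: [0.5134, 0.1295, 0.0265]
eef_rot: [-3.141, -0.001, 0.167]
force: [1.6, 2.3, 2.4]
grip_width: 0.0137
grip_force: 39.9
```

View pics/c2.png

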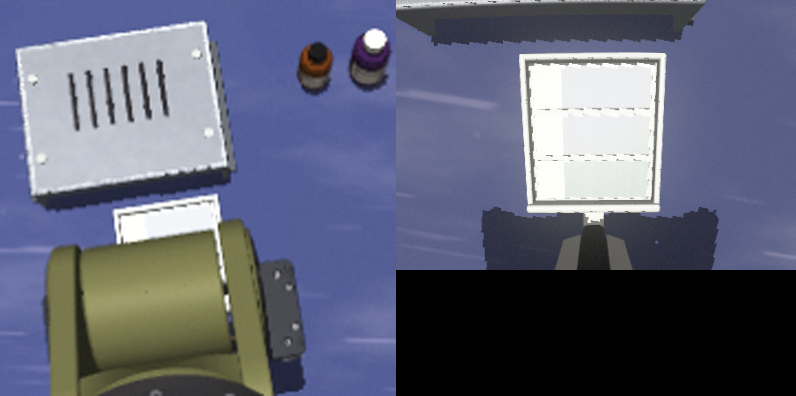

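The tray sits just in front of the mouth. In the wrist crop its nose corners are at (520,55) and (665,54) and its rear corners at (527,211) and (659,211), with the hood's dark mouth band running x≈431–675 at y≈40.

Run:
```python
from h import *
c=ctrl.camera('wrist');t=ctrl.camera('top')
O=np.array([.6433,.1767]);yw=.1687;R=np.array([[np.cos(yw),-np.sin(yw)],[np.sin(yw),np.cos(yw)]])
H=lambda p:R.T@(p[:2]-O)
Q=[plane(c,u-316,v,z)[:2] for u,v,z in[(520,54.5,.014),(665,54,.014),(659,211,.018),(527,211,.018)]]
d=(Q[0]+Q[1]-Q[2]-Q[3])/2;l=Q[0]+Q[3]-Q[1]-Q[2]
print('tray yaw',np.arctan2(d[1],d[0])-yw,np.arctan2(-l[0],l[1])-yw,'mid in hood',H(sum(Q)/4),[H(q) for q in Q])
for n,u,v,z in [('topedgeR',704,10,.046),('lintelR',674,42,.0),('lintelL',437,41,0.0)]: print(n,H(plane(c,u-316,v,z)))
f=lambda u,v:(150+(u+.5)/2.2-.5,110+(v+.5)/2.2-.5)
for u,v,z in[(115,209,.014),(217,195,.014),(231,169,.046),(36,198,.046)]:print(H(plane(t,*f(u,v),z)))
```

```text
tray yaw 0.0007833217118355662 -0.0007679744283698442 mid in hood [-0.06495903 -0.02509301] [array([-0.01639549,  0.01875105]), array([-0.01634511, -0.06886096]), array([-0.11364042, -0.06917691]), array([-0.1134551 ,  0.01891476])]
topedgeR [-0.0031496  -0.08011109]
lintelR [-0.00573287 -0.07754375]
lintelL [-0.00340983  0.07627546]
[-0.01463798  0.01776804]
[-0.01545151 -0.06961555]
[-0.00268546 -0.08401803]
[-0.00302645  0.07833941]
```

```bash
python3 -m pendant '[[[0.394,0.067,0],0],[[0.394,0.067,0],0],[[0.394,0.067,0],0],[[0.394,0.067,0],0],[[0.394,0.067,0],0]]'; python3 -m pendant '[[[0.394,0.067,0],0],[[0.394,0.067,0],0],[[0.394,0.067,0],0],[[0.394,0.067,0],0],[[0.394,0.067,0],0]]'; python3 -m pendant '[[[0.394,0.067,0],0],[[0.394,0.067,0],0],[[0,0,0],0],[[0,0,0],0],[[0,0,0],0]]'
```

```text
time_s: 5.78
ee_pos: [0.5326, 0.1321, 0.0265]
eef_rot: [3.141, 0.002, 0.167]
force: [-4.9, -0.1, 8.8]
grip_width: 0.0138
grip_force: 40.0
time_s: 6.2
ee_pos: [0.5523, 0.1354, 0.0265]
eef_rot: [3.141, 0.002, 0.167]
force: [-5.7, -0.6, 8.6]
grip_width: 0.0137
grip_force: 40.0
time_s: 6.62
ee_pos: [0.5608, 0.1369, 0.0265]
eef_rot: [3.141, -0.0, 0.167]
force: [2.3, -0.1, 3.1]
grip_width: 0.0133
grip_force: 40.0
```

```bash
cat > g.py <<'E'
# prints force in hood axes and TCP travel; exit 1 when |fy| or |fx| exceeds limits
import sys
from h import *
o=ctrl.get_obs();yw=.1687;c,s=np.cos(yw),np.sin(yw);R=np.array([[c,s],[-s,c]])
f=R@o['force'][:2];p=R@(o['ee_pos'][:2]-[.6433,.1767])
print('f',f.round(1),'fz',o['force'][2].round(1),'mz',o['moment'][2].round(2),'p mm',(p*1000).round(1),'yaw',o['eef_rot'][2].round(4),'t',o['time_s'])
sys.exit(int(abs(f[1])>float(sys.argv[1]) or abs(f[0])>float(sys.argv[2])))
E
python3 -m pendant '[[[0,0,0.03],0],[[0,0,0],0]]' >/dev/null; python3 g.py 90 90
python3 -m pendant '[[[-0.017,0.099,0],0],[[-0.017,0.099,0],0],[[-0.017,0.099,0],0]]'>/dev/null; python3 g.py 5 90 && python3 -m pendant '[[[-0.017,0.099,0],0],[[-0.017,0.099,0],0],[[0,0,0],0]]' >/dev/null; python3 g.py 4 90
```

```text
f [ 1.  -0.7] fz 2.2 mz -0.05 p mm [-88.4 -25.2] yaw 0.1671 t 6.7833
f [-0.4 -0.3] fz 0.8 mz -0.08 p mm [-88.4 -21.9] yaw 0.1673 t 7.0333
f [0.5 0.1] fz -0.9 mz -0.01 p mm [-88.3 -19.7] yaw 0.1677 t 7.2833
```

```bash
P="python3 -m pendant"; G="python3 g.py 2.5 6"
$P '[[[-0.017,0.099,0],0],[[-0.017,0.099,0],0]]'>/dev/null; $G && $P '[[[-0.017,0.099,0],0],[[-0.017,0.099,0],0]]' >/dev/null && $G && $P '[[[-0.017,0.099,0],0],[[-0.017,0.099,0],0]]' >/dev/null && $G && $P '[[[-0.017,0.099,0],0],[[-0.017,0.099,0],0]]' >/dev/null && $G && $P '[[[-0.017,0.099,0],0],[[-0.017,0.099,0],0]]' >/dev/null && $G && $P '[[[-0.017,0.099,0],0],[[-0.017,0.099,0],0]]' >/dev/null && $G
```

```text
f [ 1.  -0.4] fz -1.0 mz -0.05 p mm [-88.3 -17.9] yaw 0.1674 t 7.45
f [ 0.8 -0.5] fz -0.7 mz 0.02 p mm [-88.2 -15.8] yaw 0.1674 t 7.6167
f [-0.1  0.1] fz -1.3 mz -0.03 p mm [-88.2 -13.8] yaw 0.1674 t 7.7833
f [-0.1  0.4] fz -2.7 mz -0.02 p mm [-88.2 -11.8] yaw 0.1674 t 7.95
f [-0.   0.2] fz -1.6 mz 0.01 p mm [-88.2  -9.8] yaw 0.1675 t 8.1167
f [0.1 0.3] fz -2.1 mz 0.01 p mm [-88.2  -7.8] yaw 0.1674 t 8.2833
```

```bash
P="python3 -m pendant"; G="python3 g.py 2.5 6"
$P '[[[-0.017,0.099,0],0],[[-0.017,0.099,0],0]]'>/dev/null; $G && $P '[[[-0.017,0.099,0],0],[[-0.017,0.099,0],0]]' >/dev/null && $G && $P '[[[-0.017,0.099,0],0],[[-0.017,0.099,0],0]]' >/dev/null && $G && $P '[[[-0.017,0.099,0],0],[[-0.017,0.099,0],0]]' >/dev/null && $G && $P '[[[-0.017,0.099,0],0],[[-0.017,0.099,0],0]]' >/dev/null && $G && $P '[[[-0.017,0.099,0],0],[[-0.017,0.099,0],0]]' >/dev/null && $G && $P '[[[-0.017,0.099,0],0],[[-0.017,0.099,0],0]]' >/dev/null && $G && $P '[[[-0.017,0.099,0],0],[[-0.017,0.099,0],0]]' >/dev/null && $G
```

```text
f [-0.2 -0.1] fz -2.5 mz 0.03 p mm [-88.2  -5.8] yaw 0.1674 t 8.45
f [0.7 1. ] fz -2.1 mz -0.02 p mm [-88.2  -3.8] yaw 0.1674 t 8.6167
f [-0.1  0.7] fz -2.3 mz 0.01 p mm [-88.2  -1.8] yaw 0.1674 t 8.7833
f [0.  0.7] fz -2.4 mz 0.0 p mm [-88.2   0.2] yaw 0.1674 t 8.95
f [-0.5  0.8] fz -1.8 mz -0.0 p mm [-88.1   2.2] yaw 0.1674 t 9.1167
f [0.5 0.1] fz -1.7 mz -0.07 p mm [-88.2   4.2] yaw 0.1674 t 9.2833
f [-5.1 -6.5] fz 0.6 mz -0.52 p mm [-88.5   5.7] yaw 0.1669 t 9.45
```

```bash
P="python3 -m pendant"; G="python3 g.py 2.5 6"
$P '[[[0.017,-0.099,0],0],[[0,0,0],0]]'>/dev/null; $G;  $P '[[[0.008,-0.05,0],0],[[0,0,0],0]]' >/dev/null; $G
$P '[[[0,0,0],0],[[0,0,0],0]]' >/dev/null; $G
```

```text
f [ 0.1 -2.9] fz -1.0 mz -0.2 p mm [-88.2   4.8] yaw 0.167 t 9.6167
f [-0.8 -1.7] fz -2.6 mz -0.18 p mm [-88.1   4.6] yaw 0.1673 t 9.7833
f [ 0.6 -1.4] fz -2.3 mz -0.24 p mm [-88.2   4.6] yaw 0.1674 t 9.95
```

```bash
P="python3 -m pendant"; G="python3 g.py 4 4"
$P '[[[0.197,0.034,0],0],[[0.202,0.004,0],0]]'>/dev/null; $G && $P '[[[0.148,0.025,0],0],[[0.148,0.025,0],0]]' >/dev/null && $G && $P '[[[0.148,0.025,0],0],[[0.148,0.025,0],0]]' >/dev/null && $G && $P '[[[0.099,0.017,0],0],[[0.099,0.017,0],0]]' >/dev/null && $G && $P '[[[0.099,0.017,0],0],[[0.099,0.017,0],0]]' >/dev/null && $G && $P '[[[0.099,0.017,0],0],[[0.099,0.017,0],0]]' >/dev/null && $G && $P '[[[0.099,0.017,0],0],[[0.099,0.017,0],0]]' >/dev/null && $G
```

```text
f [-1.5 -0.8] fz -2.0 mz -0.12 p mm [-84.1   4.4] yaw 0.1675 t 10.1167
f [-0.7 -2.3] fz -1.2 mz -0.13 p mm [-81.    4.4] yaw 0.1675 t 10.2833
f [-1.7 -1.2] fz -1.9 mz -0.15 p mm [-78.    4.4] yaw 0.1675 t 10.45
f [-0.5 -2. ] fz -2.0 mz -0.13 p mm [-76.    4.3] yaw 0.1674 t 10.6167
f [-0.7 -1.3] fz -2.8 mz -0.12 p mm [-74.1   4.3] yaw 0.1674 t 10.7833
f [ 0.4 -0.7] fz -2.6 mz -0.12 p mm [-72.1   4.3] yaw 0.1674 t 10.95
f [ 0.  -1.6] fz -2.5 mz -0.06 p mm [-70.    4.3] yaw 0.1674 t 11.1167
```

```bash
P="python3 -m pendant"; G="python3 g.py 4 4"
$P '[[[0.099,0.017,0],0],[[0.099,0.017,0],0]]' >/dev/null && $G && $P '[[[0.099,0.017,0],0],[[0.099,0.017,0],0]]' >/dev/null && $G && $P '[[[0.099,0.017,0],0],[[0.099,0.017,0],0]]' >/dev/null && $G && $P '[[[0.099,0.017,0],0],[[0.099,0.017,0],0]]' >/dev/null && $G && $P '[[[0.148,0.025,0],0],[[0.148,0.025,0],0]]' >/dev/null && $G && $P '[[[0.148,0.025,0],0],[[0.148,0.025,0],0]]' >/dev/null && $G && $P '[[[0.148,0.025,0],0],[[0.148,0.025,0],0]]' >/dev/null && $G && $P '[[[0.148,0.025,0],0],[[0.148,0.025,0],0]]' >/dev/null && $G && $P '[[[0.148,0.025,0],0],[[0.148,0.025,0],0]]' >/dev/null && $G && $P '[[[0.148,0.025,0],0],[[0.148,0.025,0],0]]' >/dev/null && $G
```

```text
f [-1.  -1.2] fz -2.2 mz -0.05 p mm [-68.    4.3] yaw 0.1674 t 11.2833
f [-0.9 -1.5] fz -2.2 mz -0.05 p mm [-66.    4.3] yaw 0.1674 t 11.45
f [-1.8 -1.7] fz -1.5 mz -0.06 p mm [-64.    4.3] yaw 0.1674 t 11.6167
f [-0.8 -2. ] fz -2.4 mz -0.11 p mm [-62.    4.3] yaw 0.1674 t 11.7833
f [-0.7 -1.3] fz -1.4 mz -0.09 p mm [-58.9   4.3] yaw 0.1674 t 11.95
f [ 0.2 -2.1] fz -2.6 mz -0.12 p mm [-55.9   4.3] yaw 0.1674 t 12.1167
f [-0.2 -1.1] fz -2.5 mz -0.07 p mm [-52.9   4.3] yaw 0.1674 t 12.2833
f [-1.4 -1.6] fz -2.0 mz -0.08 p mm [-49.9   4.3] yaw 0.1674 t 12.45
f [-1.2 -2.3] fz -1.7 mz -0.05 p mm [-46.9   4.3] yaw 0.1674 t 12.6167
f [-0.5 -2.8] fz -1.8 mz -0.1 p mm [-43.9   4.3] yaw 0.1674 t 12.7833
```

```bash
P="python3 -m pendant"; G="python3 g.py 5 9"
$P '[[[0.148,0.025,0],0],[[0.148,0.025,0],0]]' >/dev/null && $G && $P '[[[0.148,0.025,0],0],[[0.148,0.025,0],0]]' >/dev/null && $G && $P '[[[0.099,0.017,0],0],[[0.099,0.017,0],0]]' >/dev/null && $G && $P '[[[0.099,0.017,0],0],[[0.099,0.017,0],0]]' >/dev/null && $G && $P '[[[0.099,0.017,0],0],[[0.099,0.017,0],0]]' >/dev/null && $G && $P '[[[0.099,0.017,0],0],[[0.099,0.017,0],0]]' >/dev/null && $G && $P '[[[0.099,0.017,0],0],[[0.099,0.017,0],0]]' >/dev/null && $G
```

```text
f [-0.5 -1.4] fz -2.3 mz -0.02 p mm [-40.9   4.3] yaw 0.1674 t 12.95
f [-0.8 -2.4] fz -1.5 mz -0.03 p mm [-37.9   4.3] yaw 0.1675 t 13.1167
f [-1.9 -1.9] fz -1.5 mz -0.09 p mm [-36.    4.3] yaw 0.1674 t 13.2833
f [-0.7 -2.7] fz -1.1 mz -0.07 p mm [-34.    4.3] yaw 0.1675 t 13.45
f [-6.2 -2. ] fz 2.2 mz -0.05 p mm [-32.3   4.3] yaw 0.1675 t 13.6167
f [-6.1 -2.3] fz 1.4 mz -0.03 p mm [-30.5   4.3] yaw 0.1674 t 13.7833
f [-7.1 -2.8] fz 0.9 mz -0.04 p mm [-28.5   4.3] yaw 0.1674 t 13.95
```

```bash
P="python3 -m pendant"; G="python3 g.py 5 10"
$P '[[[0.099,0.017,0],0],[[0.099,0.017,0],0]]' >/dev/null && $G && $P '[[[0.049,0.008,0],0],[[0.049,0.008,0],0]]' >/dev/null && $G && $P '[[[0.049,0.008,0],0],[[0.049,0.008,0],0]]' >/dev/null && $G && $P '[[[0.049,0.008,0],0],[[0.049,0.008,0],0]]' >/dev/null && $G && $P '[[[0.049,0.008,0],0],[[0.049,0.008,0],0]]' >/dev/null && $G && $P '[[[0.049,0.008,0],0],[[0.049,0.008,0],0]]' >/dev/null && $G && $P '[[[0.049,0.008,0],0],[[0.049,0.008,0],0]]' >/dev/null && $G
```

```text
f [-6.3 -2.7] fz 1.4 mz -0.02 p mm [-26.5   4.3] yaw 0.1674 t 14.1167
f [-5.8 -2.2] fz 2.2 mz -0.02 p mm [-25.5   4.3] yaw 0.1674 t 14.2833
f [-5.7 -2.7] fz 1.2 mz -0.09 p mm [-24.5   4.3] yaw 0.1675 t 14.45
f [-6.7 -3.1] fz 0.1 mz -0.01 p mm [-23.5   4.3] yaw 0.1674 t 14.6167
f [-6.  -1.6] fz 0.3 mz -0.11 p mm [-22.5   4.3] yaw 0.1674 t 14.7833
f [-5.8 -2.9] fz 0.6 mz 0.0 p mm [-21.5   4.3] yaw 0.1675 t 14.95
f [-6.  -1.3] fz 1.5 mz -0.01 p mm [-20.5   4.3] yaw 0.1675 t 15.1167
```

```bash
P="python3 -m pendant"; G="python3 g.py 5 9"
$P '[[[0.03,0.005,0],0],[[0.03,0.005,0],0]]' >/dev/null && $G && $P '[[[0.03,0.005,0],0],[[0.03,0.005,0],0]]' >/dev/null && $G && $P '[[[0.03,0.005,0],0],[[0.03,0.005,0],0]]' >/dev/null && $G && $P '[[[0.03,0.005,0],0],[[0.03,0.005,0],0]]' >/dev/null && $G
python3 - <<'E'
from h import *
a=cam('top');b=cam('wrist')
p=cv2.resize(a['color'][110:290,150:330],None,fx=2.2,fy=2.2)
q=cv2.resize(b['color'][:270,80:480],(400,270))
q=cv2.copyMakeBorder(q,0,p.shape[0]-270,0,0,0)
cv2.imwrite('pics/c3.png',np.hstack([p,q])[:,:,::-1])
E
```

```text
f [-9.3 -3.3] fz 2.2 mz 0.0 p mm [-20.    4.3] yaw 0.1674 t 15.2833
```

View pics/c3.png

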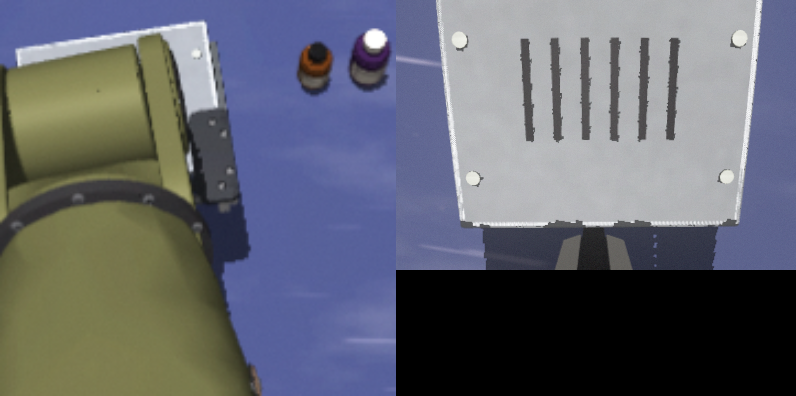

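The tray is fully inside, with the hood's front edge at row ≈224 of the wrist crop hiding it. The force has risen as at the end stops, so one small step should confirm it.

```bash
P="python3 -m pendant"; G="python3 g.py 5 90"
$P '[[[0,0,0],0],[[0,0,0],0]]' >/dev/null; $G; $P '[[[0.03,0.005,0],0],[[0,0,0],0]]' >/dev/null ; $G
```

```text
f [-6.5 -2.6] fz 1.5 mz -0.0 p mm [-20.    4.3] yaw 0.1675 t 15.55
f [-9.6 -2.8] fz 3.0 mz -0.01 p mm [-20.    4.3] yaw 0.1675 t 15.7167
```

```bash
P="python3 -m pendant"
$P '[[[-0.02,-0.01,-0.03],0],[[0,0,0],0],[[0,0,0],0]]' - 10; python3 g.py 9 9
$P '[[[0,0,0],0],[[0,0,0],0],[[0,0,0],0],[[0,0,0],0],[[0,0,0],0],[[0,0,0],0],[[0,0,0],0],[[0,0,0],0]]' 0.5
$P '[[[0,0,0.5],0],[[0,0,1],0],[[0,0,2],0],[[0,0,2],0],[[0,0,2],0],[[0,0,2],0],[[0,0,2],0],[[-2,0,1],0],[[-3,0,0],0],[[-3,0,0],0],[[-3,0,0],0],[[-3,0,0],0],[[0,0,0],0],[[0,0,0],0]]'
python3 - <<'E'
from h import *
a=cam('top');b=cam('wrist')
p=cv2.resize(a['color'][110:290,150:330],None,fx=2.2,fy=2.2)
q=cv2.resize(b['color'][:270,80:480],(400,270))
q=cv2.copyMakeBorder(q,0,p.shape[0]-270,0,0,0)
cv2.imwrite('pics/c4.png',np.hstack([p,q])[:,:,::-1])
E
```

```text
time_s: 15.97
ee_pos: [0.623, 0.1776, 0.0266]
eef_rot: [-3.142, 0.001, 0.168]
force: [-6.5, -4.2, 2.8]
grip_width: 0.0136
grip_force: 10.0
f [-7.1 -3. ] fz 2.8 mz 0.1 p mm [-19.9   4.3] yaw 0.1676 t 15.9667
time_s: 16.63
ee_pos: [0.6235, 0.1776, 0.0264]
eef_rot: [-3.142, -0.0, 0.167]
force: [-0.4, 0.7, 0.1]
grip_width: 0.0469
grip_force: 0.0
time_s: 17.8
ee_pos: [0.4832, 0.1778, 0.153]
eef_rot: [-3.141, -0.002, 0.168]
force: [-0.1, -0.1, 0.3]
grip_width: 0.0471
grip_force: 0.0
```

View pics/c4.png

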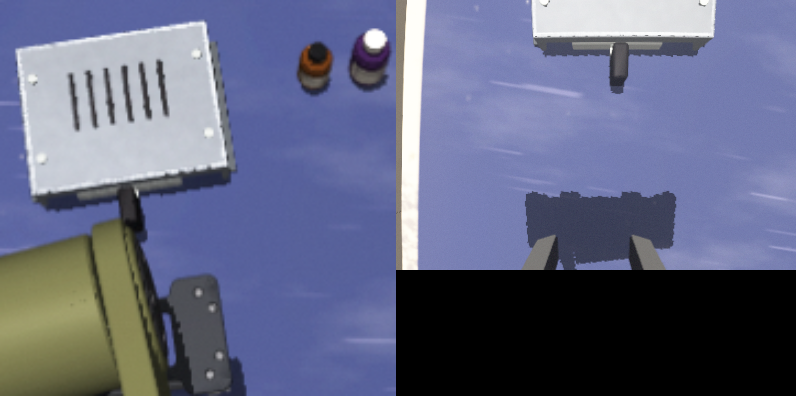

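The tray's front wall is at about (617,45) in the wrist crop, flush across the mouth, with the grip just outside at (619,65). The bottles look unchanged and the gripper is clear, so I'm handing in.

```bash
python3 -c "
from station import ctrl
print(ctrl.hand_in())"
```

```text
the job is handed in; nothing more can be done
None
```

The tray was pushed to the end stops along the left wall and looks flush with the hood's front; I released it, left the bystanders alone and handed in at about 18 s, with sampled wrist forces under about 11 N and no verdict returned.

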